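# Seat a keyed filter cell on the light port and hold it home

## Task

Lift the round knurled filter cell with the amber glass up off its storage peg, set it over the upright light port, turn it by feel until the keyways hidden in its bore drop over the port's pins, then push it fully home against the spring seat. Finish while the gripper still holds the cell pushed home: do not let go. Leave the green cell on its peg and the other things on the bench where they are.

Things in the scene. Friction and masses are not known exactly. Their poses are not given: they have to be found in the camera images.
- amber_cell_centre (a point): Centre (on the axis, half-way up) of the loose amber filter cell: an upside-down round cap, 50 mm across, 40 mm tall, about 90 g, z axis up, amber glass disc on top. The solid knurled black head to grip, 50 mm across, spans 4 to 20 mm above this point; below it is a skirt 48 mm across. Turned about its axis it looks the same all round.
- amber_cell_foot (a point): Centre of the amber cell's open lower rim, 20 mm below its centre. Bore 35 mm wide, 24 mm deep to a flat web. Four keyways a quarter turn apart, 8.5 mm wide, 4 mm deep, run the bore's full depth. Unseen from outside; no mark or axis tells where they lie: turn up to a quarter turn, either way, pressing lightly or anew every 0.1 rad (pins fit within 0.09 rad either side).
- green_cell_centre (a point): Centre of the other cell, the same in every way but for green glass, hanging on the stand's other peg. To be left alone.
- peg_left (a point): Top centre of one peg of the stand, a fixed aluminium plate 75 x 200 x 12 mm with two upright steel pegs 120 mm apart, 26 mm thick, tops 85 mm above the bench. A cell hangs on a peg like a cap, web on the peg's top, lower rim 24 mm below it. Amber may hang on either peg.
- peg_right (a point): Top centre of the other peg of the stand.
- port_top (a point): Top centre of the light port: a fixed upright steel tube 32 mm in diameter with a bevelled top, 105 mm above the bench, standing on a cream light base 140 x 140 x 70 mm. A cell set over it meets the pins first.
- port_pins (a point): On the port's axis, 8 mm below port_top, level with four brass pins a quarter turn apart, 5 mm thick, that stick out 4.5 mm. A cell not yet turned right rests on them, its lower rim 5.5 mm below port_top; turned right it drops 12.5 mm further, onto the spring seat; 6 mm more against the spring and it is home.
- port_home (a point): Centre of the cell's lower rim when fully home: on the port's axis, 24 mm below port_top; the cell's web then rests on the tube's top.
- seat (a joint): Spring-loaded round aluminium seat, 54 mm across, round the foot of the port. 0 at rest (its top 18 mm below port_top), grows as it is pressed straight down, in m; 0.006 with the cell fully home. It pushes back with 4 N at the start and 10 N at home, more than the cell's weight, so the cell rises again if not held.
- spool: Brass bonding-wire spool standing on the bench, 44 mm across, 27 mm high; origin under its centre. Bystander.
- jar: Small amber jar with black cap, 52 mm across, 70 mm high; origin under its centre. Bystander.
- screwdriver: Red-handled screwdriver lying on the bench, 150 mm long. Bystander.
- carrier: Shallow aluminium carrier frame, 100 x 140 x 16 mm; origin under its centre. Bystander.
- dish: Shallow white dish, 80 mm across, 14 mm high; origin under its centre. Bystander.
Not all that is in view belongs to the job. What is shaped like the part that bears amber_cell_centre but blue or pink is not meant.

How it is judged:
By the outcome, as a careful person would: the job done as asked, in the order asked, and still so for the second after the job is handed in, while the arm keeps its last pose, push and grip.
It also fails if it takes over 56 s, if anything falls off the work surface, if the arm or the gripper's body presses on something with over 40 N, if the wrist force passes 120 N, or if a joint passes its speed limit or range.

## Robot

A 6-joint arm with a two-finger parallel gripper is mounted at the origin on the work surface. World frame = base frame: x ahead of the robot, y to its left, z up, the work surface at z = 0. Lengths are in m, angles in rad, forces in N, time in s.
With the tool pointing down it reaches from about 0.35 to 1 m from the base axis. Payload 7.1 kg.
Tool frame: the origin (TCP) lies on the centre line of the jaws, within the pads' length; the fingertips stand 17 mm ahead of it and the grasp point (between the pads) lies 2 mm behind it; z points along the fingers, y is the line along which they close (so a half turn about z gives the same grasp; the last joint's range is limited). The gripper opens to 85 mm and grips with 20 to 120 N. Pads are 22 mm wide; open, the fingers measure 114 mm over their backs; the gripper's body (76 mm by 85 mm) begins 54 mm behind the grasp point. The pads swing forward as they close: fully open they stand 13 mm farther back than shut.
Start: joints at [-1.355, 0.423, 1.63, -0, 1.089, -0.019], TCP at [0.145, -0.608, 0.248] pointing down, gripper open.
Joint ranges: [-3, 3], [-0.9, 2.11], [0.09, 2.58], [-1.31, 4.45], [0.11, 2.69], [-2.54, 2.54]. Speed limits (rad/s): [2.39, 2.39, 3.01, 3.14, 3.14, 3.14].

## Interface

Orientations are given as a 3x3 rotation matrix whose columns are the frame's x, y, z axes.
In Python, from workcell import sensors, optics, ticket gives the robot as it stands.
- The arm moves only by the shell command python3 -m inch 'ROWS' [OPENING] [FORCE]. ROWS is JSON, a list of rows, each an object of numbers: "x", "y", "z": the shift along the tool's x, y, z scaled (see below); "ax", "ay", "az": the turn, a rotation vector about the tool's x, y, z scaled (see below). In form: [{"x": .., "y": .., "z": .., "ax": .., "ay": .., "az": ..}, ...]. A call has 1 to 20 rows; each row is the pose to reach, as a shift and turn from the pose commanded when the call began, along the tool's axes at that moment; what a row does not reach only later rows make up. The controller multiplies each number of a shift by 0.25 m and each number of a turn by 60 degrees. A row lasts 1/12 s, in which the tool goes at most 41.7 mm and 7.16 degrees, less where a joint would pass 70% of its speed; a pose out of reach is approached as far as the arm can. A call with a number of a shift or a turn outside -1 to 1 is refused whole. A call with a gripper value outside its range is refused whole. OPENING is the opening, from -1 (shut) to 1 (fully open), so that 0 is half open, set as the call begins (- or left out, the last holds). The fingers move at their own pace and stop on an object; FORCE is the grip in N (left out, the last holds). Time passes only in rows, so rows that repeat a pose let the fingers close. It gives the time, the measured TCP pose, the force, the opening and the grip force at its end, in the units of the state.
- sensors.state(): the state, without advancing time (a new reading comes with each control period).
- optics.read_camera(name): name is "side" or "top"; returns a dict with "image" (420x560x3 uint8, red, green, blue), "range_z" (420x560 float32, m along the optical axis (not along the pixel's ray), 0 where there is no reading), "K" (3x3 intrinsics, pixels), "view" (4x4, takes a point from world to camera coordinates). Camera axes: x right, y up, looking along -z (the intrinsics and any distortion apply to the point x, -y, -z); pixel columns grow to the right and rows downward; lengths in m; the calibration is good to about 2 mm. A picture is of the moment at which its call begins.
- ticket.sign_off(): hands the job in; it is judged then, once.
The state is a dict: "t": time; "qpos": joint angles; "joint_vel": joint speeds; "tau": joint torques, N m; "tool_pos": TCP position; "tool_rot": TCP orientation; "wrist_force": force on the tool from outside, world axes, zero at the start; "moment": the same for the moment, N m; "width": finger opening in m; "grasp_force": force on a finger pad.
Only numpy, scipy, OpenCV 4.12 (cv2) and the standard library are available. Lean on these libraries where they do the work, as an engineer would, in place of code of your own. Each camera call takes 0.05 s, during which the arm holds its last target. There are 200 camera calls.

## Working session

There is one attempt and no reset: what is moved stays moved. The work goes in short steps, Python scripts to look and compute and a shell command to move; the robot and the scene stay as the last step left them, time stands still between calls to the robot, and variables do not carry over. Pictures are saved under pics/ and viewed, at most 10 in all, crops included, and the job is handed in when it is done.

```bash
ls; mkdir -p pics; python3 - <<'E'
from workcell import sensors, optics
import cv2, numpy as np
s=sensors.state(); print({k:np.round(v,3).tolist() for k,v in s.items()})
for n in("side","top"):
    d=optics.read_camera(n); np.savez(f"pics/{n}.npz",**d); cv2.imwrite(f"pics/{n}0.png",d["image"][...,::-1]); print(n,d["K"].round(1).tolist(),d["view"].round(3).tolist(),[k for k in d])
E
```

```text
pics
{'t': 0.0, 'qpos': [-1.355, 0.424, 1.631, 0.0, 1.089, -0.019], 'joint_vel': [0.001, 0.0, -0.001, 0.0, 0.001, 0.001], 'tau': [-0.0, -55.739, -28.174, -0.0, 0.007, 0.0], 'tool_pos': [0.145, -0.607, 0.248], 'tool_rot': [[0.973, 0.233, -0.0], [0.233, -0.973, 0.002], [0.0, -0.002, -1.0]], 'wrist_force': [0.056, -0.103, 0.0], 'moment': [0.025, 0.005, -0.04], 'grasp_force': 0.0, 'width': 0.085}
side [[466.7, 0.0, 279.0], [0.0, 466.7, 219.7], [0.0, 0.0, 1.0]] [[-0.719, -0.695, -0.018, 0.42], [0.368, -0.401, 0.839, -0.296], [-0.59, 0.596, 0.544, -0.695], [0.0, 0.0, 0.0, 1.0]] ['image', 'range_z', 'K', 'view']
top [[434.8, 0.0, 281.0], [0.0, 434.8, 211.6], [0.0, 0.0, 1.0]] [[0.019, -1.0, 0.0, -0.002], [0.985, 0.019, 0.173, -0.58], [-0.173, -0.003, 0.985, -0.964], [0.0, 0.0, 0.0, 1.0]] ['image', 'range_z', 'K', 'view']
```

View pics/top0.png

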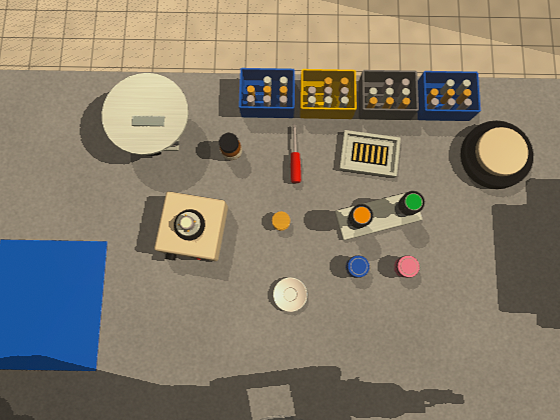

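View pics/side0.png

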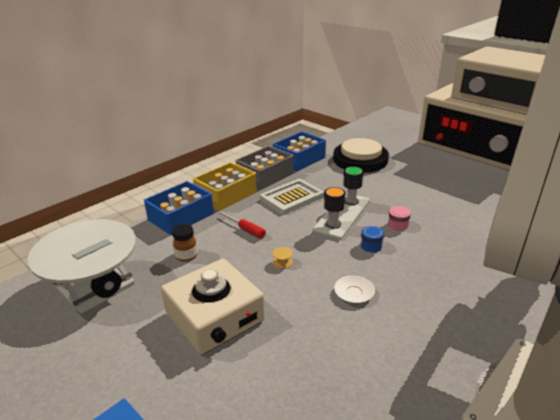

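Top view: the amber cell candidates are the amber disc in a black head on the stand (361,215), brass spool (281,221), amber jar (229,145), green cell (413,202), and the blue (358,267) and pink (408,266) caps. By the description I choose (361,215). The port is at about (187,223). The side view agrees: amber (334,195), green (353,178), port (210,278).

```bash
cat > h.py <<'E'
import numpy as np, cv2
def ray(d,u,v,z):
    K,V=d["K"],d["view"]; p=np.linalg.inv(K)@[u,v,1]; c=np.array([p[0],-p[1],-p[2]])
    R,t=V[:3,:3],V[:3,3]; o=-R.T@t; w=R.T@c; return (o+w*(z-o[2])/w[2]).round(4)
def blob(d,lo,hi,box):
    x0,y0,x1,y1=box; h=cv2.cvtColor(d["image"],cv2.COLOR_RGB2HSV)[y0:y1,x0:x1]
    m=cv2.inRange(h,lo,hi); n,l,s,c=cv2.connectedComponentsWithStats(m)
    i=1+np.argmax(s[1:,4]); x,y,w,hh,a=s[i]
    return c[i]+[x0,y0],(x+x0,y+y0,w,hh,a)
E
python3 - <<'E'
from h import *
D={n:dict(np.load(f"pics/{n}.npz")) for n in("top","side")}
for n,box,gb,pb in(("top",(335,190,390,245),(395,185,435,220),(165,200,212,245)),("side",(315,180,355,225),(340,162,370,195),(185,260,235,305))):
    d=D[n]
    for nm,lo,hi,b,z in(("amber",(5,150,120),(25,255,255),box,.101),("green",(45,120,60),(80,255,255),gb,.101),("port",(0,0,140),(180,70,255),pb,.105)):
        c,s=blob(d,lo,hi,b); print(n,nm,c.round(1),s,ray(d,*c,z), d["range_z"][int(c[1]),int(c[0])])
a=cv2.resize(D["top"]["image"][185:245,330:440],None,fx=5,fy=5,interpolation=2)
b=cv2.resize(D["side"]["image"][160:240,300:400],None,fx=5,fy=5,interpolation=2)[:300,:250]
a=cv2.resize(a,(400,218)); p=D["top"]["image"][190:256,155:230]; q=D["side"]["image"][255:321,165:240]
w=np.hstack([cv2.resize(x,(375,300),interpolation=2) for x in(D["top"]["image"][180:250,340:428],D["side"]["image"][165:237,300:390])])
w2=np.hstack([cv2.resize(x,(375,300),interpolation=2) for x in(D["top"]["image"][190:256,147:230],D["side"]["image"][255:321,165:248])])
cv2.imwrite("pics/crop1.png",np.vstack([w,w2])[...,::-1])
E
```

```text
top amber [361.5 214.5] (np.int32(353), np.int32(207), np.int32(18), np.int32(16), np.int32(217)) [ 0.568  -0.1692  0.101 ] 0.9619469
top green [413.3 201.2] (np.int32(405), np.int32(194), np.int32(17), np.int32(16), np.int32(196)) [ 0.6002 -0.2848  0.101 ] 0.96295726
top port [189.3 223. ] (np.int32(178), np.int32(212), np.int32(22), np.int32(23), np.int32(317)) [0.5412 0.2098 0.105 ] 0.95182425
side amber [334.5 191.9] (np.int32(327), np.int32(188), np.int32(16), np.int32(9), np.int32(114)) [ 0.5658 -0.166   0.101 ] 1.0763047
side green [353.3 169.8] (np.int32(347), np.int32(166), np.int32(13), np.int32(9), np.int32(84)) [ 0.6003 -0.2847  0.101 ] 1.1649725
side port [210.4 277.4] (np.int32(185), np.int32(260), np.int32(50), np.int32(45), np.int32(1471)) [0.5332 0.2241 0.105 ] 0.8192674
```

View pics/crop1.png

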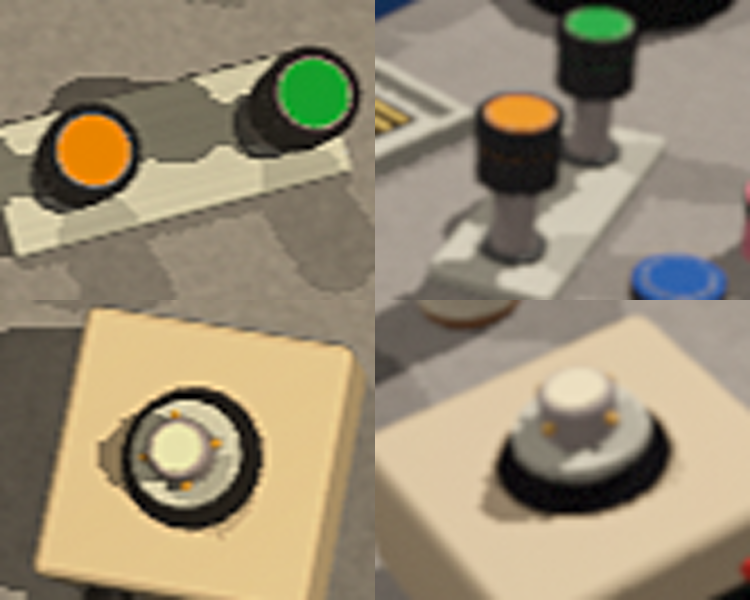

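The crop confirms it: an amber disc in a black knurled head on the near/left peg. The port's pale glass with four brass pins around it is at crop (180,448), which is top pixel (187,222.6).

```bash
python3 - <<'E'
from h import *
D={n:dict(np.load(f"pics/{n}.npz")) for n in("top","side")}
for n,u,v in(("top",187,222),("side",209,273)):
    d=D[n]; c,s=blob(d,(10,15,190),(40,110,255),(u-9,v-9,u+9,v+9)); print(n,c,s,ray(d,*c,.105))
d=D["top"]; h=cv2.cvtColor(d["image"],cv2.COLOR_RGB2HSV)
m=np.zeros(h.shape[:2],np.uint8); m[205:242,170:205]=cv2.inRange(h,(10,150,90),(25,255,255))[205:242,170:205]
n,l,s,c=cv2.connectedComponentsWithStats(m); print([(ci.round(1),si[4],ray(d,*ci,.097)) for ci,si in zip(c[1:],s[1:])])
# black base ring ellipse around port (centre check)
E
python3 -m inch '[{"x":1,"y":-0.65},{"x":1,"y":-0.65},{"x":1,"y":-0.65},{"x":1,"y":-0.65},{"x":1,"y":-0.65},{"x":1,"y":-0.65},{"x":1,"y":-0.65},{"x":1,"y":-0.65}]' 1
```

```text
top [185.83333333 222.07291667] (np.int32(181), np.int32(217), np.int32(11), np.int32(11), np.int32(96)) [0.5432 0.2176 0.105 ]
side [208.8630137  270.85844749] (np.int32(200), np.int32(264), np.int32(18), np.int32(15), np.int32(219)) [0.5495 0.2145 0.105 ]
[(array([185.3, 214.7]), np.int32(3), array([0.561 , 0.2214, 0.097 ])), (array([194.3, 221.3]), np.int32(3), array([0.5464, 0.2006, 0.097 ])), (array([178.5, 224. ]), np.int32(2), array([0.5397, 0.2353, 0.097 ])), (array([187.5, 230.5]), np.int32(4), array([0.5256, 0.2146, 0.097 ]))]schema error: expected keys x, y, z, ax, ay, az
```

```bash
python3 -m inch '[{"x":1,"y":-0.65,"z":0,"ax":0,"ay":0,"az":0},{"x":1,"y":-0.65,"z":0,"ax":0,"ay":0,"az":0},{"x":1,"y":-0.65,"z":0,"ax":0,"ay":0,"az":0},{"x":1,"y":-0.65,"z":0,"ax":0,"ay":0,"az":0},{"x":1,"y":-0.65,"z":0,"ax":0,"ay":0,"az":0},{"x":1,"y":-0.65,"z":0,"ax":0,"ay":0,"az":0},{"x":1,"y":-0.65,"z":0,"ax":0,"ay":0,"az":0},{"x":1,"y":-0.65,"z":0,"ax":0,"ay":0,"az":0}]' 1
```

```text
t: 0.77
tool_pos: [0.3536, -0.3874, 0.2481]
tool_rot: [[0.972, 0.236, 0.0], [0.236, -0.972, 0.002], [0.001, -0.002, -1.0]]
wrist_force: [-1.1, -0.1, -0.5]
width: 0.0849
grasp_force: 0.0
```

```bash
python3 -m inch '[{"x":1,"y":-0.66,"z":0.2,"ax":0,"ay":0,"az":-1},{"x":1,"y":-0.66,"z":0.2,"ax":0,"ay":0,"az":-1},{"x":1,"y":-0.66,"z":0.2,"ax":0,"ay":0,"az":-1},{"x":1,"y":-0.66,"z":0.2,"ax":0,"ay":0,"az":-1},{"x":1,"y":-0.66,"z":0.2,"ax":0,"ay":0,"az":-1},{"x":1,"y":-0.66,"z":0.2,"ax":0,"ay":0,"az":-1},{"x":1,"y":-0.66,"z":0.2,"ax":0,"ay":0,"az":-1},{"x":1,"y":-0.66,"z":0.2,"ax":0,"ay":0,"az":-1},{"x":1,"y":-0.66,"z":0.2,"ax":0,"ay":0,"az":-1},{"x":1,"y":-0.66,"z":0.2,"ax":0,"ay":0,"az":-1},{"x":1,"y":-0.66,"z":0.2,"ax":0,"ay":0,"az":-1}]'
python3 - <<'E'
from workcell import sensors
import numpy as np
s=sensors.state(); R=np.array(s["tool_rot"]); p=np.array(s["tool_pos"]); print(p,s["qpos"]); print(R.T@(np.array([.568,-.169,.091])-p)/.25)
E
```

```text
t: 1.68
tool_pos: [0.5552, -0.173, 0.1979]
tool_rot: [[0.286, 0.958, -0.001], [0.958, -0.286, 0.0], [-0.0, -0.001, -1.0]]
wrist_force: [0.0, 0.3, 0.4]
width: 0.0857
grasp_force: 0.0
[ 0.55521575 -0.17302951  0.19791516] [-3.22496576e-01  4.23082275e-01  1.76518770e+00 -1.80423542e-04
  9.54206830e-01 -3.20153083e-02]
[0.03013525 0.04476131 0.42761748]
```

```bash
python3 -m inch '[{"x":0.03,"y":0.045,"z":0.1,"ax":0,"ay":0,"az":0},{"x":0.03,"y":0.045,"z":0.2,"ax":0,"ay":0,"az":0},{"x":0.03,"y":0.045,"z":0.3,"ax":0,"ay":0,"az":0},{"x":0.03,"y":0.045,"z":0.38,"ax":0,"ay":0,"az":0},{"x":0.03,"y":0.045,"z":0.42,"ax":0,"ay":0,"az":0},{"x":0.03,"y":0.045,"z":0.42,"ax":0,"ay":0,"az":0},{"x":0.03,"y":0.045,"z":0.42,"ax":0,"ay":0,"az":0}]'
python3 - <<'E'
from workcell import optics
from h import *
d=optics.read_camera("side"); cv2.imwrite("pics/pre.png",cv2.resize(d["image"][110:240,260:430],None,fx=4,fy=4,interpolation=2)[...,::-1])
E
```

```text
t: 2.27
tool_pos: [0.5682, -0.1696, 0.0935]
tool_rot: [[0.286, 0.958, -0.0], [0.958, -0.286, 0.0], [0.0, -0.0, -1.0]]
wrist_force: [-0.3, -0.6, 0.4]
width: 0.085
grasp_force: 0.0
```

View pics/pre.png

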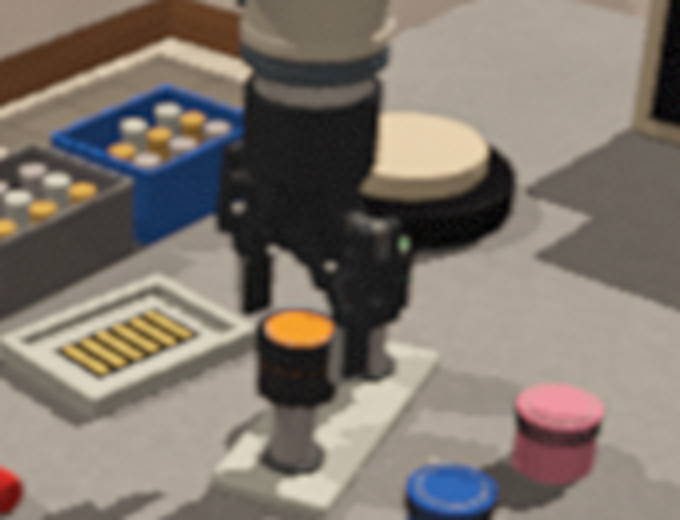

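The amber head at crop (297,330) stands between the fingers, far one at (255,290) and near one at (345,350). I'm closing now.

```bash
python3 -m inch '[{"x":0,"y":0,"z":0.006,"ax":0,"ay":0,"az":0},{"x":0,"y":0,"z":0.006,"ax":0,"ay":0,"az":0},{"x":0,"y":0,"z":0.006,"ax":0,"ay":0,"az":0},{"x":0,"y":0,"z":0.006,"ax":0,"ay":0,"az":0},{"x":0,"y":0,"z":0.006,"ax":0,"ay":0,"az":0},{"x":0,"y":0,"z":0.006,"ax":0,"ay":0,"az":0},{"x":0,"y":0,"z":0.006,"ax":0,"ay":0,"az":0},{"x":0,"y":0,"z":0.006,"ax":0,"ay":0,"az":0},{"x":0,"y":0,"z":0.006,"ax":0,"ay":0,"az":0},{"x":0,"y":0,"z":0.006,"ax":0,"ay":0,"az":0}]' -1 70
```

```text
t: 3.15
tool_pos: [0.569, -0.1692, 0.0932]
tool_rot: [[0.285, 0.959, 0.001], [0.959, -0.285, -0.001], [-0.0, 0.002, -1.0]]
wrist_force: [-1.9, -0.4, 6.3]
width: 0.0477
grasp_force: 70.9
```

```bash
python3 -m inch '[{"x":0,"y":0,"z":-0.05,"ax":0,"ay":0,"az":0},{"x":0,"y":0,"z":-0.1,"ax":0,"ay":0,"az":0},{"x":0,"y":0,"z":-0.2,"ax":0,"ay":0,"az":0},{"x":0,"y":0,"z":-0.3,"ax":0,"ay":0,"az":0},{"x":0,"y":0,"z":-0.36,"ax":0,"ay":0,"az":0},{"x":0,"y":0,"z":-0.36,"ax":0,"ay":0,"az":0},{"x":0,"y":0,"z":-0.36,"ax":0,"ay":0,"az":0},{"x":0,"y":0,"z":-0.36,"ax":0,"ay":0,"az":0}]'
python3 - <<'E'
from workcell import optics
from h import *
d=optics.read_camera("side"); cv2.imwrite("pics/lift.png",cv2.resize(d["image"][90:220,260:430],None,fx=4,fy=4,interpolation=2)[...,::-1])
E
```

```text
t: 3.82
tool_pos: [0.568, -0.1688, 0.1817]
tool_rot: [[0.285, 0.959, -0.0], [0.959, -0.285, 0.0], [0.0, -0.0, -1.0]]
wrist_force: [-0.0, 1.0, -0.9]
width: 0.0479
grasp_force: 72.1
```

View pics/lift.png

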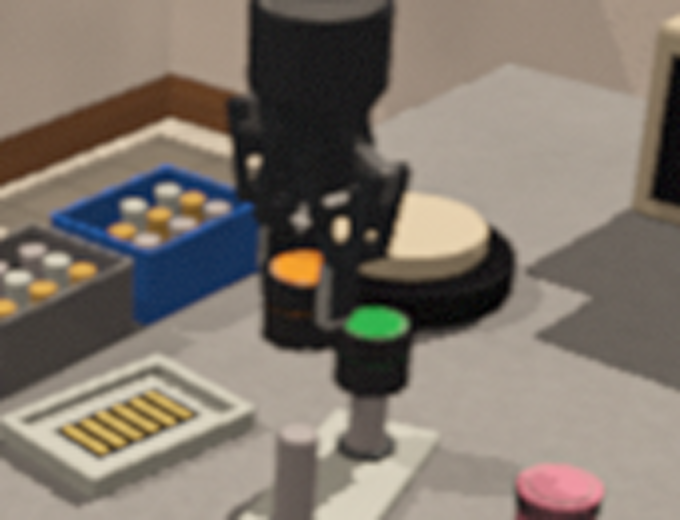

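Amber is held level at crop (300,290), its peg is bare at (297,435), and green is still on its peg at (375,325). Next is carrying it to the port.

```bash
python3 -m inch '[{"x":0.1,"y":-0.04,"z":0,"ax":0,"ay":0,"az":0},{"x":0.25,"y":-0.09,"z":0,"ax":0,"ay":0,"az":0},{"x":0.4,"y":-0.15,"z":0,"ax":0,"ay":0,"az":0},{"x":0.55,"y":-0.2,"z":0,"ax":0,"ay":0,"az":0},{"x":0.7,"y":-0.26,"z":0,"ax":0,"ay":0,"az":0},{"x":0.85,"y":-0.31,"z":0,"ax":0,"ay":0,"az":0},{"x":1,"y":-0.37,"z":0,"ax":0,"ay":0,"az":0}]'
python3 -m inch '[{"x":0.15,"y":-0.06,"z":0,"ax":0,"ay":0,"az":0},{"x":0.3,"y":-0.11,"z":0,"ax":0,"ay":0,"az":0},{"x":0.4,"y":-0.15,"z":0,"ax":0,"ay":0,"az":0},{"x":0.455,"y":-0.167,"z":0,"ax":0,"ay":0,"az":0},{"x":0.455,"y":-0.167,"z":0,"ax":0,"ay":0,"az":0},{"x":0.455,"y":-0.167,"z":0,"ax":0,"ay":0,"az":0},{"x":0.455,"y":-0.167,"z":0,"ax":0,"ay":0,"az":0}]'
python3 - <<'E'
from workcell import optics,sensors
from h import *
s=sensors.state(); p=np.array(s["tool_pos"]); R=np.array(s["tool_rot"]); print(p,s["qpos"][5],R.T@(np.array([.543,.2177,p[2]])-p)/.25)
d=optics.read_camera("side"); np.savez("pics/s2.npz",**d); cv2.imwrite("pics/over.png",cv2.resize(d["image"][190:330,130:300],None,fx=4,fy=4,interpolation=2)[...,::-1])
E
```

```text
t: 4.45
tool_pos: [0.55, 0.0987, 0.1806]
tool_rot: [[0.285, 0.959, -0.002], [0.959, -0.285, -0.0], [-0.001, -0.002, -1.0]]
wrist_force: [0.7, 0.2, -0.3]
width: 0.0481
grasp_force: 72.2
t: 5.03
tool_pos: [0.543, 0.2167, 0.1811]
tool_rot: [[0.285, 0.958, -0.001], [0.958, -0.285, -0.001], [-0.001, -0.001, -1.0]]
wrist_force: [0.3, 0.2, -0.4]
width: 0.0476
grasp_force: 72.2
[0.54303421 0.2166674  0.18110143] 0.6490972830069563 [ 3.91966887e-03 -1.30957509e-03 -3.71826852e-06]
```

View pics/over.png

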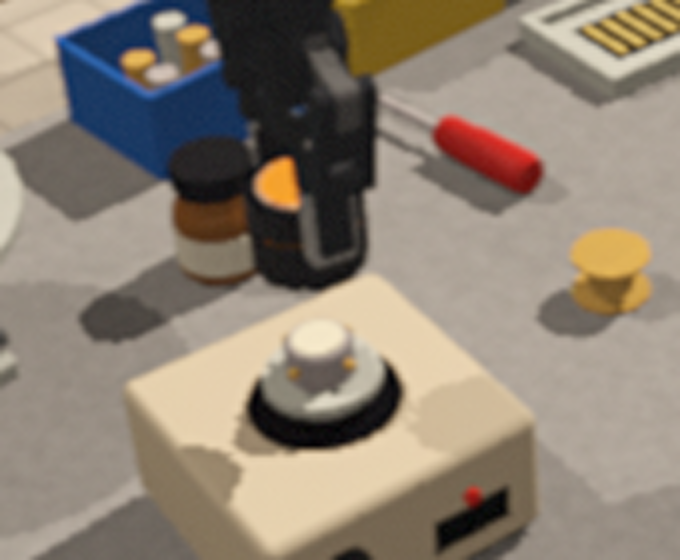

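The cell hangs over the port: its skirt spans crop x 253–367, and the port glass centre is at (319,340). I'll check the lateral offset in this view.

```bash
python3 - <<'E'
from h import *
d=dict(np.load("pics/s2.npz"))
def pr(p):
    c=d["view"]@np.r_[p,1]; q=d["K"]@[c[0],-c[1],-c[2]]; return (q/q[2])[:2].round(2)
print("port",pr([.543,.2177,.105]),"cell",pr([.543,.2167,.16]),pr([.543,.2167,.1895]))
g=cv2.cvtColor(d["image"],cv2.COLOR_RGB2GRAY)
for r in (252,254,256): print(r,g[r,185:230].tolist())
c,s=blob(d,(10,15,190),(40,110,255),(198,262,222,283)); print(c,s)
for r in (272,274,276): print(r,g[r,196:226].tolist())
E
```

```text
port [209.73 273.29] cell [207.02 248.07] [205.24 233.9 ]
252 [122, 123, 121, 120, 118, 120, 116, 96, 55, 31, 28, 28, 27, 30, 28, 30, 29, 32, 30, 28, 50, 81, 97, 91, 71, 40, 24, 25, 25, 30, 34, 42, 53, 64, 54, 42, 75, 136, 162, 166, 165, 165, 165, 165, 165]
254 [119, 123, 119, 118, 117, 120, 117, 102, 67, 32, 27, 28, 28, 29, 25, 23, 26, 26, 23, 24, 31, 61, 84, 92, 88, 70, 54, 59, 68, 77, 71, 63, 61, 46, 31, 43, 98, 144, 164, 166, 167, 168, 167, 166, 167]
256 [122, 122, 122, 119, 120, 118, 119, 105, 72, 37, 29, 27, 27, 29, 23, 29, 27, 27, 24, 27, 22, 26, 46, 66, 75, 69, 60, 51, 40, 35, 31, 23, 20, 25, 43, 88, 137, 161, 166, 167, 166, 167, 165, 165, 165]
[210.56637168 270.89970501] (np.int32(198), np.int32(262), np.int32(24), np.int32(21), np.int32(339))
272 [213, 212, 212, 213, 212, 209, 207, 210, 219, 228, 231, 231, 231, 231, 231, 231, 231, 231, 229, 214, 191, 183, 199, 211, 213, 212, 213, 212, 212, 212]
274 [212, 212, 213, 210, 192, 173, 193, 221, 231, 231, 231, 230, 231, 231, 230, 231, 232, 232, 231, 218, 192, 173, 190, 209, 213, 213, 213, 212, 212, 212]
276 [212, 213, 213, 210, 186, 158, 177, 207, 224, 230, 232, 232, 233, 233, 233, 231, 228, 217, 200, 179, 155, 145, 175, 199, 201, 202, 209, 213, 213, 213]
```

```bash
python3 -m inch '[{"x":0.006,"y":0,"z":0.05,"ax":0,"ay":0,"az":0},{"x":0.006,"y":0,"z":0.1,"ax":0,"ay":0,"az":0},{"x":0.006,"y":0,"z":0.14,"ax":0,"ay":0,"az":0},{"x":0.006,"y":0,"z":0.16,"ax":0,"ay":0,"az":0},{"x":0.006,"y":0,"z":0.165,"ax":0,"ay":0,"az":0},{"x":0.006,"y":0,"z":0.17,"ax":0,"ay":0,"az":0},{"x":0.006,"y":0,"z":0.175,"ax":0,"ay":0,"az":0},{"x":0.006,"y":0,"z":0.175,"ax":0,"ay":0,"az":0},{"x":0.006,"y":0,"z":0.175,"ax":0,"ay":0,"az":0}]'
python3 -m inch '[{"x":0,"y":0,"z":0.005,"ax":0,"ay":0,"az":0},{"x":0,"y":0,"z":0.01,"ax":0,"ay":0,"az":0},{"x":0,"y":0,"z":0.015,"ax":0,"ay":0,"az":0},{"x":0,"y":0,"z":0.015,"ax":0,"ay":0,"az":0},{"x":0,"y":0,"z":0.015,"ax":0,"ay":0,"az":0}]'
```

```text
t: 5.83
tool_pos: [0.544, 0.2195, 0.1384]
tool_rot: [[0.285, 0.959, 0.001], [0.959, -0.285, 0.0], [0.0, 0.001, -1.0]]
wrist_force: [0.3, -0.4, -1.4]
width: 0.0478
grasp_force: 72.2
t: 6.25
tool_pos: [0.5437, 0.2194, 0.1342]
tool_rot: [[0.285, 0.959, -0.0], [0.959, -0.285, -0.0], [-0.0, -0.0, -1.0]]
wrist_force: [-0.5, 0.0, -1.6]
width: 0.048
grasp_force: 72.2
```

```bash
python3 -m inch '[{"x":-0.002,"y":0,"z":0.004,"ax":0,"ay":0,"az":0},{"x":-0.002,"y":0,"z":0.008,"ax":0,"ay":0,"az":0},{"x":-0.002,"y":0,"z":0.012,"ax":0,"ay":0,"az":0},{"x":-0.002,"y":0,"z":0.012,"ax":0,"ay":0,"az":0},{"x":-0.002,"y":0,"z":0.012,"ax":0,"ay":0,"az":0}]'
python3 -m inch '[{"x":0,"y":0,"z":0.003,"ax":0,"ay":0,"az":0},{"x":0,"y":0,"z":0.006,"ax":0,"ay":0,"az":0},{"x":0,"y":0,"z":0.006,"ax":0,"ay":0,"az":0},{"x":0,"y":0,"z":0.006,"ax":0,"ay":0,"az":0}]'
```

```text
t: 6.67
tool_pos: [0.5437, 0.2189, 0.1315]
tool_rot: [[0.285, 0.959, 0.0], [0.959, -0.285, 0.0], [0.0, 0.0, -1.0]]
wrist_force: [-0.0, -0.4, 2.2]
width: 0.0479
grasp_force: 72.4
t: 7.0
tool_pos: [0.5438, 0.2191, 0.1311]
tool_rot: [[0.285, 0.959, 0.001], [0.959, -0.285, 0.0], [0.001, 0.0, -1.0]]
wrist_force: [-3.5, -0.9, 11.7]
width: 0.0476
grasp_force: 73.4
```

Contact is on the pins, with the rim about 5.5 mm below the port top. I'll turn while pressing lightly.

```bash
python3 -m inch '[{"x":0,"y":0,"z":-0.001,"ax":0,"ay":0,"az":-0.04},{"x":0,"y":0,"z":-0.001,"ax":0,"ay":0,"az":-0.08},{"x":0,"y":0,"z":-0.001,"ax":0,"ay":0,"az":-0.12},{"x":0,"y":0,"z":-0.001,"ax":0,"ay":0,"az":-0.16},{"x":0,"y":0,"z":-0.001,"ax":0,"ay":0,"az":-0.2},{"x":0,"y":0,"z":-0.001,"ax":0,"ay":0,"az":-0.24},{"x":0,"y":0,"z":-0.001,"ax":0,"ay":0,"az":-0.28},{"x":0,"y":0,"z":-0.001,"ax":0,"ay":0,"az":-0.28}]'
python3 -c "
from workcell import sensors;print(sensors.state()['moment'])"
```

```text
t: 7.67
tool_pos: [0.5437, 0.2188, 0.13]
tool_rot: [[-0.006, 1.0, 0.0], [1.0, 0.006, -0.0], [-0.0, 0.0, -1.0]]
wrist_force: [0.8, -0.7, -1.0]
width: 0.0478
grasp_force: 72.1
[-0.15969862 -0.11566743  0.01189472]
```

The force vanished and z fell 1 mm, so the keyways look to be over the pins. I'm pushing down gently to confirm.

```bash
python3 -m inch '[{"x":0,"y":0,"z":0.004,"ax":0,"ay":0,"az":0},{"x":0,"y":0,"z":0.008,"ax":0,"ay":0,"az":0},{"x":0,"y":0,"z":0.012,"ax":0,"ay":0,"az":0},{"x":0,"y":0,"z":0.012,"ax":0,"ay":0,"az":0},{"x":0,"y":0,"z":0.012,"ax":0,"ay":0,"az":0}]'
python3 -c "
from workcell import sensors;print(sensors.state()['moment'])"
```

```text
t: 8.08
tool_pos: [0.5438, 0.2188, 0.1269]
tool_rot: [[-0.004, 1.0, 0.0], [1.0, 0.004, -0.0], [-0.0, 0.0, -1.0]]
wrist_force: [2.0, -2.0, -0.0]
width: 0.0475
grasp_force: 72.2
[-0.26981635 -0.41886674  0.09986928]
```

```bash
python3 -m inch '[{"x":0,"y":0,"z":0.008,"ax":0,"ay":0,"az":0},{"x":0,"y":0,"z":0.016,"ax":0,"ay":0,"az":0},{"x":0,"y":0,"z":0.024,"ax":0,"ay":0,"az":0},{"x":0,"y":0,"z":0.03,"ax":0,"ay":0,"az":0},{"x":0,"y":0,"z":0.03,"ax":0,"ay":0,"az":0},{"x":0,"y":0,"z":0.03,"ax":0,"ay":0,"az":0}]'
python3 -c "
from workcell import sensors;print(sensors.state()['moment'])"
```

```text
t: 8.58
tool_pos: [0.5439, 0.2187, 0.1193]
tool_rot: [[-0.004, 1.0, 0.0], [1.0, 0.004, -0.0], [-0.0, 0.0, -1.0]]
wrist_force: [3.6, -2.2, -0.3]
width: 0.048
grasp_force: 72.2
[-0.48437673 -0.51941808  0.10601338]
```

```bash
python3 -m inch '[{"x":0,"y":0,"z":0.006,"ax":0,"ay":0,"az":0},{"x":0,"y":0,"z":0.012,"ax":0,"ay":0,"az":0},{"x":0,"y":0,"z":0.018,"ax":0,"ay":0,"az":0},{"x":0,"y":0,"z":0.022,"ax":0,"ay":0,"az":0},{"x":0,"y":0,"z":0.022,"ax":0,"ay":0,"az":0},{"x":0,"y":0,"z":0.022,"ax":0,"ay":0,"az":0}]'
python3 -m inch '[{"x":0,"y":0,"z":0.004,"ax":0,"ay":0,"az":0},{"x":0,"y":0,"z":0.006,"ax":0,"ay":0,"az":0},{"x":0,"y":0,"z":0.006,"ax":0,"ay":0,"az":0},{"x":0,"y":0,"z":0.006,"ax":0,"ay":0,"az":0}]'
```

```text
t: 9.08
tool_pos: [0.5439, 0.2187, 0.1147]
tool_rot: [[-0.004, 1.0, 0.001], [1.0, 0.004, -0.0], [-0.0, 0.001, -1.0]]
wrist_force: [1.9, -3.4, 8.1]
width: 0.0481
grasp_force: 73.1
t: 9.42
tool_pos: [0.5439, 0.2187, 0.1136]
tool_rot: [[-0.004, 1.0, 0.001], [1.0, 0.004, -0.0], [-0.0, 0.001, -1.0]]
wrist_force: [-0.5, -3.4, 9.2]
width: 0.0478
grasp_force: 73.3
```

```bash
python3 -m inch '[{"x":0,"y":0,"z":0.004,"ax":0,"ay":0,"az":0},{"x":0,"y":0,"z":0.007,"ax":0,"ay":0,"az":0},{"x":0,"y":0,"z":0.007,"ax":0,"ay":0,"az":0},{"x":0,"y":0,"z":0.007,"ax":0,"ay":0,"az":0},{"x":0,"y":0,"z":0.007,"ax":0,"ay":0,"az":0}]'
```

```text
t: 9.83
tool_pos: [0.544, 0.2188, 0.1131]
tool_rot: [[-0.004, 1.0, 0.001], [1.0, 0.004, 0.0], [0.0, 0.001, -1.0]]
wrist_force: [-4.4, -6.3, 23.2]
width: 0.0475
grasp_force: 74.6
```

The force jumps to 23 N after 18.4 mm of drop (18.5 mm expected), so the web is on the tube top. I'll hold and take a final look.

```bash
python3 -m inch '[{"x":0,"y":0,"z":0,"ax":0,"ay":0,"az":0},{"x":0,"y":0,"z":0,"ax":0,"ay":0,"az":0},{"x":0,"y":0,"z":0,"ax":0,"ay":0,"az":0},{"x":0,"y":0,"z":0,"ax":0,"ay":0,"az":0},{"x":0,"y":0,"z":0,"ax":0,"ay":0,"az":0},{"x":0,"y":0,"z":0,"ax":0,"ay":0,"az":0}]'
python3 - <<'E'
from workcell import optics
from h import *
d=optics.read_camera("side"); cv2.imwrite("pics/home.png",cv2.resize(d["image"][150:330,130:380],None,fx=3.2,fy=3.2,interpolation=2)[...,::-1])
E
```

```text
t: 10.33
tool_pos: [0.544, 0.2187, 0.1131]
tool_rot: [[-0.004, 1.0, 0.001], [1.0, 0.004, 0.0], [-0.0, 0.001, -1.0]]
wrist_force: [-4.5, -6.3, 22.3]
width: 0.0482
grasp_force: 74.5
```

View pics/home.png

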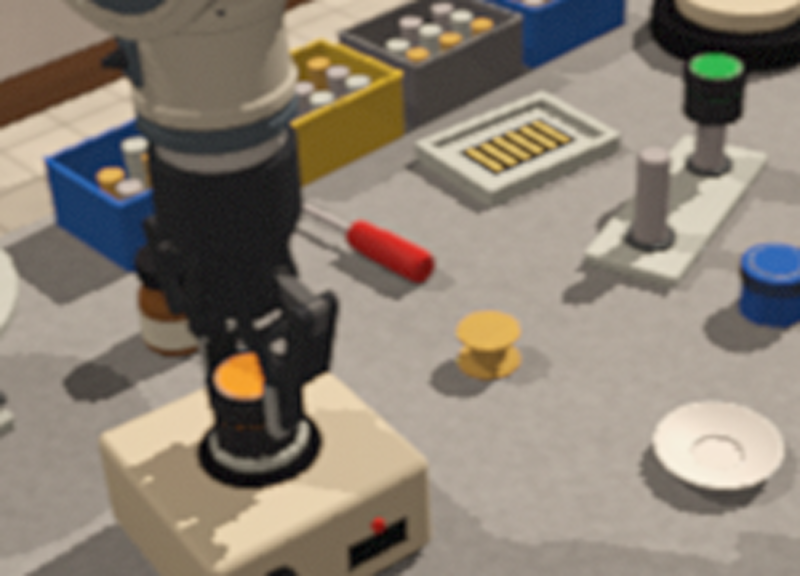

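The cell sits down on the seat at (260,420), still gripped and steady at 22 N. Green is on its peg at (715,75) and the bystanders have not moved.

```bash
python3 -c "
from workcell import ticket;print(ticket.sign_off())"
```

```text
the job is handed in; nothing more can be done
None
```

The amber cell is keyed over the port pins and, going by its 18.4 mm drop (18.5 mm expected) and the hard stop, fully home; the gripper still holds it at about 22 N push, the green cell and bystanders look untouched, and the job was handed in at about 10 s (the judge's result was not shown).

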